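# Tip the sorted twist caps into the tilt-out bin

## Robot

A 7-joint arm with a two-finger parallel gripper is mounted at the origin on the work surface. World frame = base frame: x ahead of the robot, y to its left, z up, the work surface at z = 0. Lengths are in m, angles in rad, forces in N, time in s.
With the tool pointing down it reaches from about 0.35 to 0.9 m from the base axis. Payload 19.9 kg.
Tool frame: the origin (TCP) lies between the finger pads; the fingertips stand 19 mm ahead of it and the grasp point (between the pads) is the TCP; z points along the fingers, y is the line along which they close (so a half turn about z gives the same grasp; the last joint's range is limited). The gripper opens to 94 mm and grips with 3 to 60 N. Pads are 16 mm wide; open, the fingers measure 119 mm over their backs; the gripper's body (75 mm by 177 mm) begins 78 mm behind the grasp point.
Start: joints at [-1.153, 0.417, -0.01, 1.614, 0.005, 1.111, -0.053], TCP at [0.277, 0.56, 0.224] pointing down, gripper open.
Joint ranges: [-2.81, 2.81], [-0.39, 2.02], [-1.27, 1.25], [0.06, 2.57], [-1.19, 4.33], [0.19, 2], [-2.82, 2.82]. Speed limits (rad/s): [1.89, 1.89, 2.39, 2.39, 3.01, 3.01, 3.01].

## Interface

Orientations are given as a 3x3 rotation matrix whose columns are the frame's x, y, z axes.
In Python, from rig import robot gives the robot as it stands. Calls block until the motion is done:
- robot.move_ptp(position, orientation): joint-space move of the TCP to a pose.
- robot.move_linear(position, velocity=0.15, frame=None, threshold=None): straight line of the TCP; frame=None keeps the orientation; velocity is the mean speed in m/s. With threshold (N) it stops when the force on the tool has changed by that much, and returns True; else False.
- robot.goto_joints(angles): joint-space move.
- robot.gripper_to(opening): finger opening in m; the grip force is fixed at half the most; returns when the fingers have stopped.
- robot.pause(seconds).
- robot.ik(position, orientation): joint angles nearest the present ones, or None.
- robot.get_state(): the state.
- robot.grab_frame(name): name is "scene" or "top" or "wrist"; returns the picture (384x512x3 uint8, red, green, blue); there is no depth.
- robot.camera_info(name): a dict with "fx", "fy", "cx", "cy" (pixels), "rvec" (rotation vector, rad) and "tvec" (3), from world to camera coordinates, as OpenCV has them. Camera axes: x right, y down, z forward; pixel columns grow to the right and rows downward; lengths in m; the calibration is good to about 2 mm. A picture is of the moment at which its call begins: read the wrist's pose just before it. camera_info takes no time and is no camera call; for the wrist camera it gives the pose at the moment of the call.
A pose or a line that the arm cannot do raises robot.PlanningError and nothing moves.
- robot.sign_off(): hands the job in; it is judged then, once.
The state is a dict: "time": time; "qpos": joint angles; "joint_vel": joint speeds; "effort": joint torques, N m; "ee_pos": TCP position; "tool_rot": TCP orientation; "force": force on the tool from outside, world axes, zero at the start; "moment": the same for the moment, N m; "opening": finger opening in m; "grasp_force": force on a finger pad.
Only numpy, scipy, OpenCV 4.12 (cv2) and the standard library are available. Lean on these libraries where they do the work, as an engineer would, in place of code of your own. Each camera call takes 0.05 s, during which the arm holds its last target. There are 200 camera calls.

## Task

Pull the front of the tilt-out bin open as far as its stop, then pick up the loaded scoop by its top handle and pour all five twist caps into the tilted opening. Leave the bin fully open with all the caps in it and stand the empty scoop upright back on the sorting surface, without shifting the bottles, pot, colander or tub.

Things in the scene. Friction and masses are not known exactly. Their poses are not given: they have to be found in the camera images.
- bin (a joint): Opening angle of the bare-metal tilt-out bin, rad: 0 = front shut, 0.6 = its open stop; starts between 0 and 0.12. The hinge line runs along the front's lower edge; opening swings the top of the front outward (to the housing's -x). Stiff damped hinge: 2 to 6 N at the handle moves it, it stays where it is left near the stop.
- bin_hinge (a point): Fixed point on the hinge line at mid width, in the plane of the shut front, 20 mm above the surface. Axes of the fixed brown wooden housing: +x into it, y along the hinge, z up. Housing 250 mm wide, 150 mm deep (x 0 to 150 mm), top 212 mm above the surface; its place and yaw (-0.25 to 0.15 rad) vary.
- bin_pocket (a point): Same point, axes turning with the bin: z up the front panel, +x from the panel's outer face into the bin. Here: panel x 0 to 6, 188 mm tall, 214 mm wide; back wall x 101 to 106, 130 mm tall; floor at z 0 to 5; sides at y = +-105, 180 mm tall at the front falling to 130 at the back; top open, but under the housing's roof while shut.
- bin_mouth (a point): Middle of the bin's open mouth, moving with the bin (axes as bin_pocket, in them at x 53, z 159 mm). Mouth about 115 mm from front to back by 206 mm wide. At the stop this point is 46 mm in front of the hinge line and 181 mm above the surface, the panel's top edge 106 mm in front and 175 mm up, the back wall's top 14 mm behind and 185 mm up.
- bin_handle (a point): Middle of the steel bar handle on the bin's front: round bar 10 mm thick, 120 mm long along y, joined to the panel at both ends; its centre line is 42 mm in front of the panel's face (37 mm free gap behind it) and 16 mm below the panel's top edge, 192 mm above the surface when shut. Moves and turns with the bin (axes as bin_pocket).
- scoop_grip (a point): Centre of the black bar handle on top of the loaded metal scoop, 77 mm above its underside; bar 14 mm thick (y), 26 mm tall, x -35 to +60 mm from here, carried by a post at the back wall. Tray 130 mm long (x), 100 wide, 4 mm floor, side walls 36 and back wall (+x) 40 mm tall, no wall at its front (-x), which starts roughly towards the robot (yaw within 0.4). 0.14 to 0.28 kg.
- scoop_lip (a point): Middle of the scoop's open front edge, on the upper side of its floor, 4 mm above the underside; axes as scoop_grip: 70 mm to -x of it and 73 mm below.
- cap0_center (a point): Centre of a white plastic twist cap (one of five alike), a closed disc 30 mm across, 14 mm tall, 14 g, lying in the scoop at the start. Slides on the scoop's metal from a slope of about 25 to 37 degrees (z along its axis).
- cap1_center (a point): Centre of a white plastic twist cap (one of five alike), a closed disc 30 mm across, 14 mm tall, 14 g, lying in the scoop at the start. Slides on the scoop's metal from a slope of about 25 to 37 degrees (z along its axis).
- cap2_center (a point): Centre of a white plastic twist cap (one of five alike), a closed disc 30 mm across, 14 mm tall, 14 g, lying in the scoop at the start. Slides on the scoop's metal from a slope of about 25 to 37 degrees (z along its axis).
- cap3_center (a point): Centre of a white plastic twist cap (one of five alike), a closed disc 30 mm across, 14 mm tall, 14 g, lying in the scoop at the start. Slides on the scoop's metal from a slope of about 25 to 37 degrees (z along its axis).
- cap4_center (a point): Centre of a white plastic twist cap (one of five alike), a closed disc 30 mm across, 14 mm tall, 14 g, lying in the scoop at the start. Slides on the scoop's metal from a slope of about 25 to 37 degrees (z along its axis).
- bottle0_center (a point): Centre of a green glass beer bottle, 61 mm across, 240 mm tall, standing; a bystander.
- bottle1_center (a point): Centre of a green glass beer bottle, 61 mm across, 240 mm tall, standing; a bystander.
- bottle2_center (a point): Centre of a green glass beer bottle, 61 mm across, 240 mm tall, standing; a bystander.
- bottle3_center (a point): Centre of a green glass beer bottle, 61 mm across, 240 mm tall, standing; a bystander.
- pot_center (a point): Centre of the dented aluminium pot, 172 mm across, 95 mm tall, two loop handles (220 mm over both); a bystander.
- colander_center (a point): Centre of the white plastic colander, 210 mm across at the rim, 85 mm tall; a bystander.
- tub_center (a point): Centre of the transparent tub with a white twist cap on it, 100 mm across, 120 mm tall; a bystander.

How it is judged:
On the way, in this order (a step that is already met when the one before it is completed fails the run):
1. the bin's front is open to its stop (over 0.57 rad of 0.6) (value of joint bin above 0.57 rad), for 0.2 s.
2. all five caps are inside the open bin (x of cap0_center in the frame of bin_pocket between 0.003 and 0.105 m and y of cap0_center in the frame of bin_pocket between -0.107 and 0.107 m and z of cap0_center in the frame of bin_pocket between 0.003 and 0.13 m and x of cap1_center in the frame of bin_pocket between 0.003 and 0.105 m and y of cap1_center in the frame of bin_pocket between -0.107 and 0.107 m and z of cap1_center in the frame of bin_pocket between 0.003 and 0.13 m and x of cap2_center in the frame of bin_pocket between 0.003 and 0.105 m and y of cap2_center in the frame of bin_pocket between -0.107 and 0.107 m and z of cap2_center in the frame of bin_pocket between 0.003 and 0.13 m and x of cap3_center in the frame of bin_pocket between 0.003 and 0.105 m and y of cap3_center in the frame of bin_pocket between -0.107 and 0.107 m and z of cap3_center in the frame of bin_pocket between 0.003 and 0.13 m and x of cap4_center in the frame of bin_pocket between 0.003 and 0.105 m and y of cap4_center in the frame of bin_pocket between -0.107 and 0.107 m and z of cap4_center in the frame of bin_pocket between 0.003 and 0.13 m and value of joint bin above 0.57 rad), for 0.2 s.
At the end, for the whole second after the job is handed in: All five caps lie inside the bin (centres between its walls and below the back wall's top), the bin is open over 0.57 rad, and the scoop stands on the surface, within 0.1 rad of upright, its handle centre 70 to 85 mm above the surface (all of step 2 and angle between scoop_grip's own z axis and vertical below 0.1 rad and height (world z) of scoop_grip between 0.07 and 0.085 m); the robot touches nothing.
It fails at once if a bottle is shifted by more than 30 mm or knocked over (distance of any of bottle0_center, bottle1_center, bottle2_center, bottle3_center from where it was at the start of the episode above 0.03 m).
It fails at once if the pot, colander or tub is shifted by more than 30 mm or knocked over (distance of any of pot_center, colander_center, tub_center from where it was at the start of the episode above 0.03 m).
It also fails if it takes over 72 s, if anything falls off the work surface, if the arm or the gripper's body presses on something with over 40 N, if the wrist force passes 120 N, or if a joint passes its speed limit or range.

## Working session

There is one attempt and no reset: what is moved stays moved. The work goes in short steps, each a Python script; the robot and the scene stay as the last script left them, time stands still between calls to the robot, and variables do not carry over. Pictures are saved under pics/ and viewed, at most 10 in all, crops included, and the job is handed in when it is done.

```bash
mkdir -p pics; ls
python3 - <<'E'
from rig import robot
import cv2,numpy as np
for n in("scene","top"):
    cv2.imwrite(f"pics/{n}0.png",cv2.resize(robot.grab_frame(n)[:,:,::-1],(800,600),interpolation=cv2.INTER_CUBIC)); c=robot.camera_info(n); print(n,c)
print(robot.get_state())
E
```

```text
pics
scene {'fx': 392.60942954971813, 'fy': 392.60942954971813, 'cx': 262.5123088958575, 'cy': 198.03852258156485, 'rvec': array([ 0.67010463,  2.64748161, -1.16134622]), 'tvec': array([ 0.49407375, -0.05546725,  1.58620637])}
top {'fx': 350.39371606600116, 'fy': 350.39371606600116, 'cx': 256.8984303820261, 'cy': 192.09111690852453, 'rvec': array([ 2.01492929, -2.21980783,  0.22861177]), 'tvec': array([-0.00108576,  0.56900852,  1.04253255])}
{'time': 0.1, 'qpos': array([-1.15348284,  0.41789607, -0.01033498,  1.61408505,  0.00472952,
        1.11067963, -0.0530288 ]), 'joint_vel': array([ 4.22936680e-04, -7.81315725e-04,  2.19927995e-03, -1.98393113e-03,
       -5.15828788e-04,  1.00576672e-05,  5.41501195e-04]), 'effort': array([ 2.05468561e-03, -8.52588201e+01,  6.40671831e-01, -4.26699507e+01,
       -4.87621094e-02,  1.62568060e-02,  9.52540472e-05]), 'ee_pos': array([0.27666852, 0.56009452, 0.22391121]), 'tool_rot': array([[-8.96588127e-01,  4.42865205e-01, -3.74215755e-04],
       [ 4.42865353e-01,  8.96587602e-01, -9.75411539e-04],
       [-9.64586245e-05, -1.04026960e-03, -9.99999454e-01]]), 'force': array([-0.0086807 , -0.00092523, -0.21293137]), 'moment': array([-0.02999961, -0.01090177,  0.01186413]), 'grasp_force': 0.0, 'opening': 0.0944796431837615}
```

View pics/scene0.png

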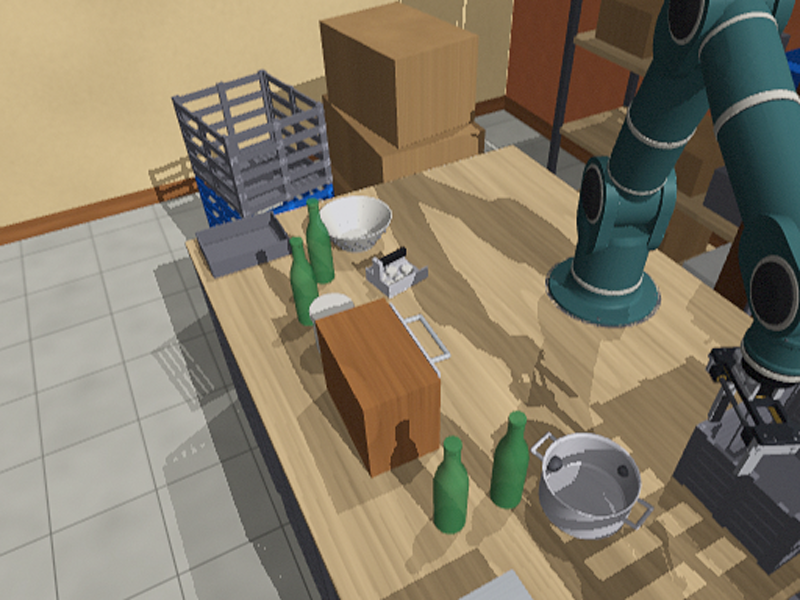

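View pics/top0.png

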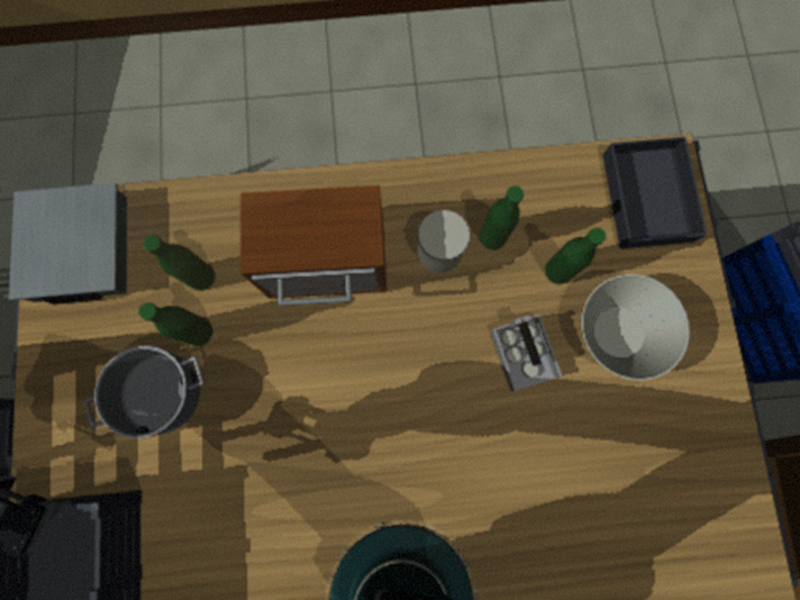

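The top picture shows the housing top with corners near (241,196), (379,187), (385,267) and (243,273). The bin handle runs (279,301)–(351,298). The scoop bar runs (521,322)–(538,366) with its lip at about (513,389)–(560,377). The tub is near (444,240), the bottles are at both sides and the colander is right of the scoop.

```bash
cat > h.py <<'E'
from rig import robot
import cv2,numpy as np
def ray(name,uv,z,s=1.5625,c=None):
    c=c or robot.camera_info(name); R=cv2.Rodrigues(np.array(c["rvec"]))[0]; t=np.array(c["tvec"])
    d=R.T@np.array([(uv[0]/s-c["cx"])/c["fx"],(uv[1]/s-c["cy"])/c["fy"],1]); o=-R.T@t
    return o+d*(z-o[2])/d[2]
def proj(name,P,s=1.5625):
    c=robot.camera_info(name); K=np.array([[c["fx"],0,c["cx"]],[0,c["fy"],c["cy"]],[0,0,1]])
    return s*cv2.projectPoints(np.array(P,float).reshape(-1,3),np.array(c["rvec"]),np.array(c["tvec"]),K,None)[0][:,0]
def shot(name,f): cv2.imwrite(f"pics/{f}.png",cv2.resize(robot.grab_frame(name)[:,:,::-1],(800,600),interpolation=cv2.INTER_CUBIC))
E
python3 - <<'E'
from h import *
np.set_printoptions(precision=4,suppress=True)
for n,uv,z in [("houseBL",(241,196),.212),("houseBR",(379,187),.212),("houseFR",(385,267),.212),("houseFL",(243,273),.212),("hanL",(279,301),.19),("hanR",(351,298),.19),
 ("barback",(526,321),.09),("barfront",(535,366),.09),("lipL",(514,390),.0),("lipR",(560,377),.0),("backL",(493,330),.04),("backR",(538,314),.04),("tub",(444,228),.12),("col",(635,327),.085),
 ("b1",(515,193),.24),("b2",(596,236),.24),("b3",(152,243),.24),("b4",(148,311),.24),("pot",(147,390),.095)]:
    print(n,ray("top",uv,z)[:2])
E
```

```text
houseBL [0.7521 0.2151]
houseBR [ 0.7455 -0.0326]
houseFR [ 0.5962 -0.0298]
houseFL [0.6092 0.217 ]
hanL [0.5584 0.1618]
hanR [0.5516 0.0351]
barback [ 0.4954 -0.2915]
barfront [ 0.4077 -0.2962]
lipL [ 0.3687 -0.2688]
lipR [ 0.3858 -0.3669]
backL [ 0.4908 -0.2348]
backR [ 0.5145 -0.3302]
tub [ 0.6884 -0.1511]
col [ 0.464  -0.5018]
b1 [ 0.6996 -0.2674]
b2 [ 0.6085 -0.3948]
b3 [0.669  0.3619]
b4 [0.5512 0.3691]
pot [0.4333 0.4365]
```

```bash
cat >> h.py <<'E'
def tool(yaw,tilt=0,flip=False):
    """tool z down, closing line along heading yaw; tilt leans gripper body back against the heading"""
    h=np.array([np.cos(yaw),np.sin(yaw),0]); up=np.array([0,0,1.])
    z=np.sin(tilt)*h-np.cos(tilt)*up; y=np.cos(tilt)*h+np.sin(tilt)*up
    if flip:y=-y
    return np.c_[np.cross(y,z),y,z]
E
python3 - <<'E'
from h import *
np.set_printoptions(precision=3,suppress=True)
p=robot.get_state()["ee_pos"]
robot.move_linear([p[0],p[1],.42],velocity=.25)
for f in(0,1):
    print(f,robot.ik([.555,.098,.19],tool(-.045,0,f)),robot.ik([.47,.1,.138],tool(-.045,.6,f)),robot.ik([.47,.1,.138],tool(-.045,.3,f)))
robot.move_ptp([.52,.098,.40],tool(-.045))
c=robot.camera_info("wrist");print(c, cv2.Rodrigues(c["rvec"])[0].T@-c["tvec"])
shot("wrist","w1"); print(robot.get_state()["time"])
E
```

```text
0 [-0.609  0.372  0.474  1.818 -0.199  0.998 -0.099] [-0.957  0.103  0.533  2.469  1.378  0.219 -1.8  ] [-0.75   0.152  0.434  2.267  0.101  0.458 -0.459]
1 [ 0.575  0.573 -1.083  1.779  0.557  1.135  2.406] [-0.648  0.097  0.205  2.461  1.396  0.255  1.327] [-0.533  0.146  0.198  2.261  0.185  0.466  2.602]
{'fx': 330.8492621755223, 'fy': 330.8492621755223, 'cx': 258.5141033767051, 'cy': 192.66152914481853, 'rvec': array([-2.878,  0.062,  0.009]), 'tvec': array([-0.515,  0.046,  0.591])} [0.524 0.175 0.558]
2.975
```

View pics/w1.png

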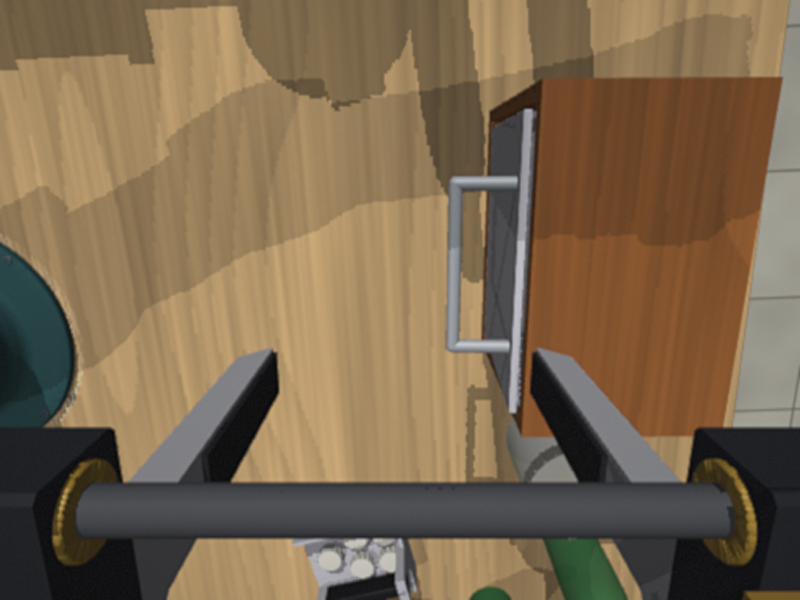

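The wrist picture shows the handle bar from about (458,182) to (453,347). The housing's top front edge runs (541,79)–(523,435) and its back corners are at (781,79) and (728,435).

Run:
```python
from h import *
from scipy.optimize import least_squares
np.set_printoptions(precision=4,suppress=True)
for uv,z in [((458,184),.19),((453,347),.19),((541,79),.212),((523,435),.212),((781,79),.212),((728,435),.212)]: print(ray("wrist",uv,z))
def pts(p):
    x,y,a,q=p; h=np.array([np.cos(a),np.sin(a)]); n=np.array([-h[1],h[0]])
    f=lambda X,Y,Z:[*(np.array([x,y])+X*h+Y*n),Z]
    hx=-.042*np.cos(q)-.172*np.sin(q); hz=.02+.172*np.cos(q)-.042*np.sin(q)
    return [f(0,.125,.212),f(0,-.125,.212),f(.15,.125,.212),f(.15,-.125,.212),f(hx,.06,hz),f(hx,-.06,hz)]
W=np.array([(541,79),(523,435),(781,79),(728,435),(458,182),(453,347)],float)
T=np.array([(243,273),(385,267),(241,196),(379,187),(279,301),(351,298)],float)
for use in ("w","wt"):
    g=lambda p:np.r_[(proj("wrist",pts(p))-W).ravel(), (proj("top",pts(p))-T).ravel() if use=="wt" else []]
    r=least_squares(g,[.6,.09,-.045,.05]);print(r.x,r.fun.round(1))
```

```text
[0.5605 0.1586 0.19  ]
[0.5548 0.0384 0.19  ]
[0.6109 0.2211 0.212 ]
[ 0.6038 -0.0254  0.212 ]
[0.76   0.2146 0.212 ]
[ 0.7565 -0.0319  0.212 ]
[ 0.6075  0.0967 -0.0303  0.0458] [ 0.7 -1.  -0.1  3.5  2.7 -4.4 -3.9  1.2 -1.4  2.6  1.5  0.1]
[ 0.6068  0.0967 -0.0316  0.0437] [-0.3 -0.9 -1.3  3.6  1.6 -4.  -5.2  1.5 -1.8  2.6  0.9  0.1 -2.7 -0.6
 -1.2 -3.6 -1.2 -4.4 -0.1 -3.8  2.  -0.6 -2.  -1.9]
```

```bash
cat >> h.py <<'E'
H=np.array([.607,.0967]);A=-.031
def hw(X,Y,Z): 
    h=np.array([np.cos(A),np.sin(A)]); return np.array([*(H+X*h+Y*np.array([-h[1],h[0]])),Z])
def handle(q): return hw(-.042*np.cos(q)-.172*np.sin(q),0,.02+.172*np.cos(q)-.042*np.sin(q))
E
python3 - <<'E'
from h import *
np.set_printoptions(precision=3,suppress=True)
robot.gripper_to(.044)
p=handle(.045); print(p)
robot.move_ptp(p+[0,0,.09],tool(A))
print("hit",robot.move_linear(p,velocity=.12,threshold=8))
robot.gripper_to(0.0); s=robot.get_state(); print(s["opening"],s["grasp_force"],s["force"],s["ee_pos"],s["time"])
if s["opening"]>.006:
    for q in (.15,.25,.35,.45,.53,.59,.615):
        robot.move_linear(handle(q),velocity=.06,frame=tool(A,.35*q/.6)); s=robot.get_state(); print(q,s["ee_pos"]-handle(q),s["force"],s["opening"])
        if np.linalg.norm(s["force"])>45: break
    print(s["time"],s["qpos"])
E
```

```text
[0.557 0.098 0.19 ]
hit False
0.008887631296126705 29.999647736549377 [-1.019  1.032  1.777] [0.557 0.098 0.19 ] 5.9917
0.15 [-0.  0.  0.] [-0.702  0.409  0.691] 0.008805399176128246
0.25 [0. 0. 0.] [-4.224  2.693  6.871] 0.008928354727534542
0.35 [0. 0. 0.] [-3.711  3.708  5.64 ] 0.00903176816791556
0.45 [0.001 0.    0.   ] [-1.123  4.88   0.461] 0.008957748941375169
0.53 [0. 0. 0.] [ 1.611  6.06  -2.535] 0.008952302376483404
0.59 [0.001 0.    0.   ] [ 1.202  5.514 -1.975] 0.009015980743475403
0.615 [0.002 0.    0.001] [7.444 1.665 3.476] 0.009213105021254997
8.7333 [-0.898  0.153  0.58   2.303  0.12   0.374 -0.473]
```

Run:
```python
from h import *
np.set_printoptions(precision=3,suppress=True)
robot.move_linear(handle(.635),velocity=.05,frame=tool(A,.35)); s=robot.get_state(); print(s["force"],s["ee_pos"]-handle(.6))
robot.gripper_to(.032)
R=s["tool_rot"]; p=robot.get_state()["ee_pos"]
robot.move_linear(p-R[:,2]*.08,velocity=.15)
robot.move_linear(p-R[:,2]*.08+[0,0,.1],velocity=.25,frame=tool(A))
robot.gripper_to(.06)
phi=.274
for f in (0,1):
    print(f,robot.ik([.444,-.299,.30],tool(phi+np.pi/2,0,f)),robot.ik([.444,-.299,.077],tool(phi+np.pi/2,0,f)))
robot.move_ptp([.46,-.299,.30],tool(phi+np.pi/2,0,0))
shot("wrist","w2"); c=robot.camera_info("wrist"); print(repr(c)); shot("top","t2"); print(robot.get_state()["time"],robot.get_state()["qpos"])
```

```text
[13.287  1.128 14.847] [ 0.     0.001 -0.002]
0 [-0.374  0.346  1.144  1.769 -0.332  1.243  2.702] [ 0.027  0.535  0.644  1.971 -0.45   0.78   2.775]
1 [-0.342  0.323  1.091  1.768 -0.303  1.235 -0.467] [-0.247  0.733  1.06   1.978 -0.813  0.934 -0.058]
{'fx': 330.8492621755223, 'fy': 330.8492621755223, 'cx': 258.5141033767051, 'cy': 192.66152914481853, 'rvec': array([-1.793, -2.365, -0.313]), 'tvec': array([ 0.412, -0.397,  0.368])}
14.2417 [-0.316  0.351  1.062  1.737 -0.323  1.245  2.67 ]
```

View pics/w2.png

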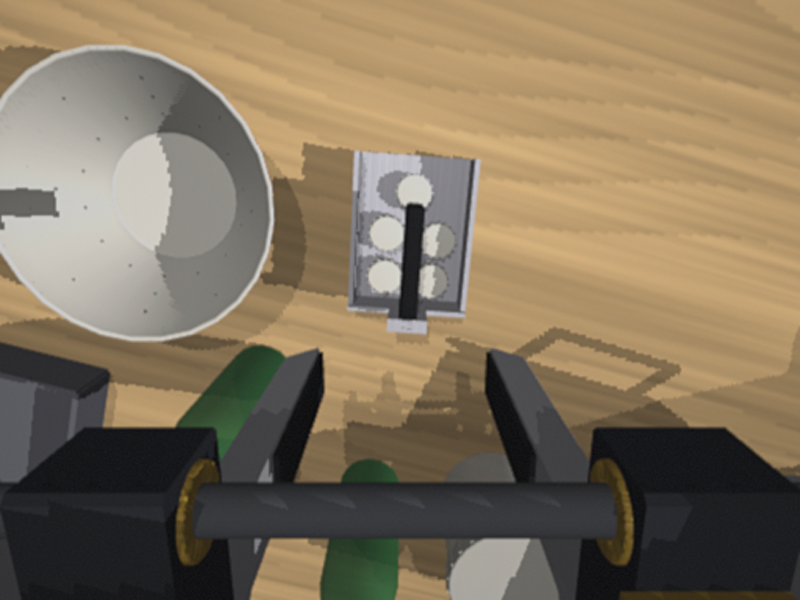

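View pics/t2.png

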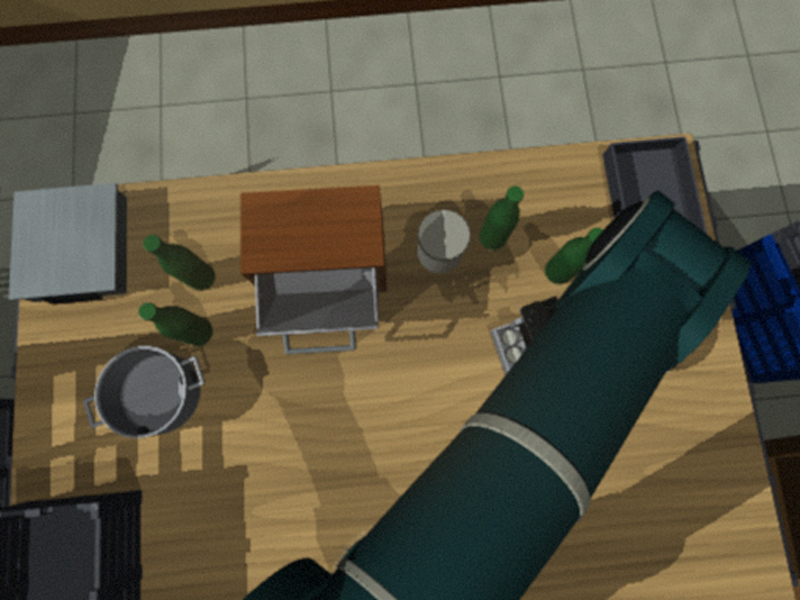

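The wrist view shows the scoop bar running from (415,205) to (410,318) and the tray corners at (355,152) and (480,160). The five caps are lying flat. The top view confirms the bin is fully open, with the tub and bottles undisturbed.

Run:
```python
from h import *
np.set_printoptions(precision=3,suppress=True)
f=ray("wrist",(415,204),.09); b=ray("wrist",(410,319),.09); print(f,b,np.linalg.norm(b-f))
for uv in((355,152),(480,159),(465,316),(349,309)): print(ray("wrist",uv,.036))
d=(b-f)/np.linalg.norm(b-f); phi=np.arctan2(d[1],d[0]); g=(f+b)/2-d*.0125; print("phi",phi,"grip",g)
T=lambda f: tool(phi+np.pi/2,0,f)
# neutral elbow
q=np.array([.58,.42,0,1.61,0,1.11,-.05]); 
for s in (.7,-.7):
    pass
robot.goto_joints([.58,.30,0,1.61,0,1.23,-.05]); s=robot.get_state(); print(s["ee_pos"],np.arctan2(*s["tool_rot"][1::-1,1]),s["tool_rot"][:,2])
for f in(0,1): print(f,robot.ik([g[0],g[1],.2],T(f)),robot.ik([g[0],g[1],.077],T(f)))
```

```text
[ 0.413 -0.304  0.09 ] [ 0.496 -0.284  0.09 ] 0.08454925587027078
[ 0.391 -0.358  0.036]
[ 0.37  -0.262  0.036]
[ 0.496 -0.234  0.036]
[ 0.517 -0.331  0.036]
phi 0.23511535862136884 grip [ 0.442 -0.297  0.09 ]
[ 0.478 -0.35   0.297] -0.6293473469683806 [ 0.001 -0.001 -1.   ]
0 [ 0.847  0.301 -0.374  1.859  0.129  1.005  2.225] [ 0.841  0.477 -0.38   1.95   0.249  0.76   2.124]
1 [ 0.464  0.279  0.081  1.872 -0.027  0.991 -0.779] [ 0.476  0.449  0.069  1.963 -0.045  0.731 -0.763]
```

```bash
cat >> h.py <<'E'
from scipy.spatial.transform import Rotation as Ro
def scoop_tool(phi,t,flip=True):
    y=np.array([-np.sin(phi),np.cos(phi),0]); return Ro.from_rotvec(-t*y).as_matrix()@tool(phi+np.pi/2,0,flip)
def grip_from_lip(lip,phi,t):
    h=np.array([np.cos(phi),np.sin(phi),0]); up=np.array([0,0,1.])
    return np.array(lip)+.070*(np.cos(t)*h+np.sin(t)*up)+.073*(-np.sin(t)*h+np.cos(t)*up)
E
python3 - <<'E'
from h import *
np.set_printoptions(precision=2,suppress=True)
for phi in (A,.3,-.3,np.pi/2+A,-np.pi/2+A,np.pi+A):
  for f in(0,1):
    if abs(phi)<1: lip=hw(-.04,0,.22)
    elif phi>3: lip=hw(-.07,0,.22)
    else: lip=hw(-.046,.06*np.sign(phi),.22)
    for t in (0,30,45,60,70):
        q=robot.ik(grip_from_lip(lip,phi,np.radians(t)),scoop_tool(phi,np.radians(t),f)); print(round(phi,2),f,t,q)
E
```

```text
-0.03 0 0 [ 0.18  0.45 -0.52  1.47  0.23  1.29  1.17]
-0.03 0 30 [ 0.11  0.05 -0.42  1.96  0.31  0.66  1.03]
-0.03 0 45 [ 0.17 -0.08 -0.52  2.19  0.72  0.36  0.58]
-0.03 0 60 [ 0.65 -0.19 -1.02  2.4   2.05  0.28 -0.84]
-0.03 0 70 [ 0.4  -0.08 -0.91  2.53  2.3   0.67 -1.12]
-0.03 1 0 [-0.1   0.41 -0.13  1.48  0.05  1.26 -1.84]
-0.03 1 30 [ 0.19  0.06 -0.5   1.96  0.32  0.66 -2.12]
-0.03 1 45 [ 0.95 -0.16 -1.21  2.18  0.32  0.28 -2.18]
-0.03 1 60 [ 0.86 -0.26 -1.17  2.4   2.27  0.2   2.05]
-0.03 1 70 [-0.93 -0.1   0.35  2.57  2.21  0.75  2.15]
0.3 0 0 [ 0.17  0.46 -0.57  1.46  0.25  1.29  1.45]
0.3 0 30 [ 0.09  0.04 -0.3   1.97 -0.06  0.61  1.7 ]
0.3 0 45 [-0.63 -0.12  0.42  2.23 -0.11  0.25  1.78]
0.3 0 60 [-0.51 -0.17  0.34  2.45  3.55  0.2  -1.86]
0.3 0 70 None
0.3 1 0 [-0.08  0.41 -0.21  1.47  0.09  1.27 -1.57]
0.3 1 30 [ 0.16  0.05 -0.37  1.96 -0.05  0.61 -1.44]
0.3 1 45 [ 0.39 -0.09 -0.53  2.2  -0.56  0.28 -0.94]
0.3 1 60 [-0.51 -0.17  0.34  2.45  3.55  0.2   1.28]
0.3 1 70 None
-0.3 0 0 [ 0.18  0.43 -0.49  1.48  0.21  1.28  0.94]
-0.3 0 30 [ 0.13  0.09 -0.53  1.93  0.53  0.79  0
[... 1076 characters left out ...]
  0.76  1.65 -0.75]
-1.6 0 60 [-0.31  0.57 -0.39  1.56  0.93  1.86 -0.88]
-1.6 0 70 [-0.39  0.67 -0.35  1.54  1.    1.98 -0.93]
-1.6 1 0 [ 0.83  0.42 -1.08  1.67  0.39  1.28  2.78]
-1.6 1 30 [ 0.44  0.51 -1.08  1.62  0.84  1.67  2.35]
-1.6 1 45 [ 0.25  0.65 -1.09  1.59  1.04  1.93  2.19]
-1.6 1 60 [-0.09  0.65 -0.73  1.55  1.05  2.    2.18]
-1.6 1 70 [-0.38  0.67 -0.37  1.54  1.01  1.99  2.21]
3.11 0 0 [-0.01  0.1  -0.28  1.87  0.03  1.18 -1.91]
3.11 0 30 [-0.1   0.48 -0.13  1.41 -0.07  1.77 -1.82]
3.11 0 45 None
3.11 0 60 None
3.11 0 70 None
3.11 1 0 [ 0.22  0.11 -0.54  1.87  0.06  1.18  1.2 ]
3.11 1 30 [ 0.19  0.53 -0.56  1.39  0.07  1.78  1.16]
3.11 1 45 None
3.11 1 60 None
3.11 1 70 None
```

Run:
```python
from h import *
np.set_printoptions(precision=3,suppress=True)
g=np.array([.449,-.295,.077]); phi=.22; R=scoop_tool(phi,0)
robot.move_ptp([g[0],g[1],.19],R)
print("hit",robot.move_linear(g,velocity=.12,threshold=6))
robot.gripper_to(0); s=robot.get_state(); print(s["opening"],s["grasp_force"],s["ee_pos"],s["time"])
if s["opening"]>.01:
    robot.move_linear(g+[0,0,.10],velocity=.1); s2=robot.get_state(); print("weight",s2["force"]-s["force"],s2["moment"]-s["moment"],s2["opening"])
    shot("scene","s3")
```

```text
hit False
0.013589824875369447 29.98916208744049 [ 0.449 -0.295  0.077] 19.2917
weight [-0.272  0.111 -3.253] [ 0.163  0.056 -0.032] 0.013745152100868593
```

View pics/s3.png

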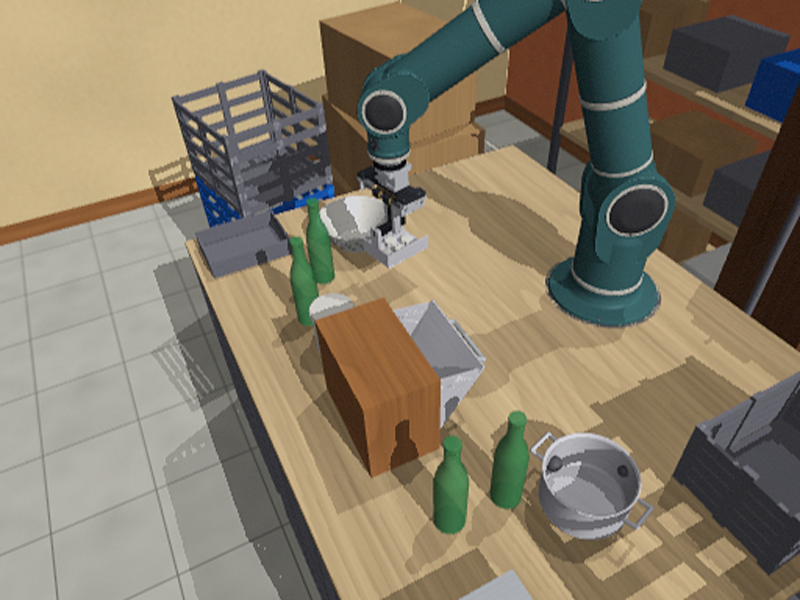

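The scoop hangs level at about (400,245) with its caps in. The bin stays open at (440,345) and the bystanders are in place.

Run:
```python
from h import *
np.set_printoptions(precision=3,suppress=True)
robot.move_linear([.449,-.295,.36],velocity=.18)
phi=np.pi/2+A; lip=hw(-.055,.06,.222)
g0=grip_from_lip(lip,phi,0)
mid=np.array([.49,-.03,.37]); 
robot.move_linear(mid,velocity=.2,frame=scoop_tool(.22+(phi-.22)*.5,0))
robot.move_linear([g0[0],g0[1],.36],velocity=.2,frame=scoop_tool(phi,0))
robot.move_linear(g0,velocity=.12)
s=robot.get_state();print(s["time"],s["qpos"],s["ee_pos"],g0)
for t in (30,45,60,70):
    a=np.radians(t); print(t,robot.ik(grip_from_lip(lip,phi,a),scoop_tool(phi,a)))
shot("scene","s4")
im=cv2.imread("pics/s4.png")[180:560,250:720]; cv2.imwrite("pics/s4c.png",cv2.resize(im,None,fx=1.5,fy=1.5))
```

```text
25.325 [-0.128  0.344 -0.405  1.578  0.141  1.247 -0.587] [0.556 0.228 0.296] [0.556 0.228 0.295]
30 [ 0.304  0.269 -0.487  1.724 -0.436  1.112 -0.011]
45 [ 0.481  0.317 -0.507  1.779 -0.701  1.16   0.282]
60 [ 0.577  0.415 -0.471  1.818 -0.913  1.266  0.536]
70 [ 0.662  0.516 -0.503  1.831 -0.996  1.333  0.661]
```

View pics/s4c.png

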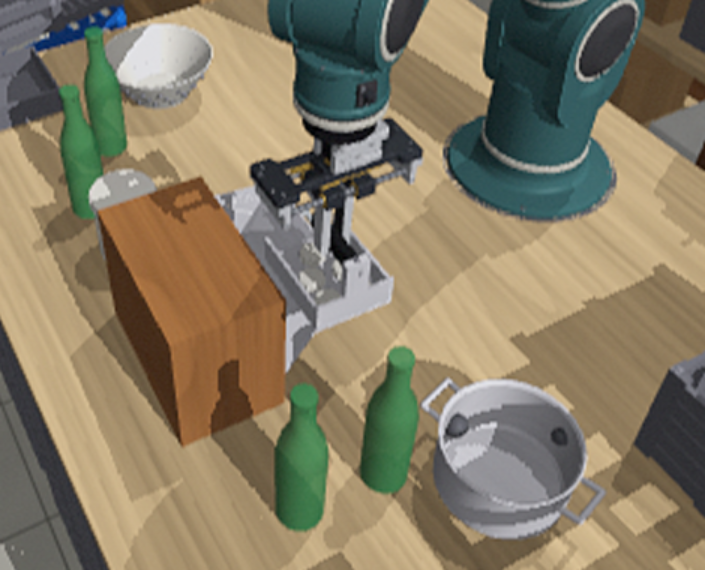

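The scoop is level over the bin mouth with the caps in it, and it is clear of the housing and bottles.

Run:
```python
from h import *
np.set_printoptions(precision=3,suppress=True)
phi=np.pi/2+A; lip=hw(-.055,.06,.222); f0=robot.get_state()["force"][2]
for t in (12,22,30,37,44,52,60,66):
    a=np.radians(t); robot.move_linear(grip_from_lip(lip,phi,a),velocity=.06,frame=scoop_tool(phi,a)); print(t,robot.get_state()["force"][2]-f0)
robot.pause(.4); s=robot.get_state(); print(s["force"][2]-f0,s["time"],s["opening"],s["qpos"])
shot("scene","s5")
im=cv2.imread("pics/s5.png")[180:560,250:720]; cv2.imwrite("pics/s5c.png",cv2.resize(im,None,fx=1.5,fy=1.5))
```

```text
12 0.19571013097888112
22 -0.3635223586176264
30 -0.483106865406306
37 0.8321932904806455
44 0.9857506358342374
52 0.20520049089484038
60 0.6331035516479453
66 1.1697951952999723
1.827470667051244 28.9083 0.013578990497394843 [ 0.646  0.476 -0.512  1.826 -0.958  1.299  0.608]
```

View pics/s5c.png

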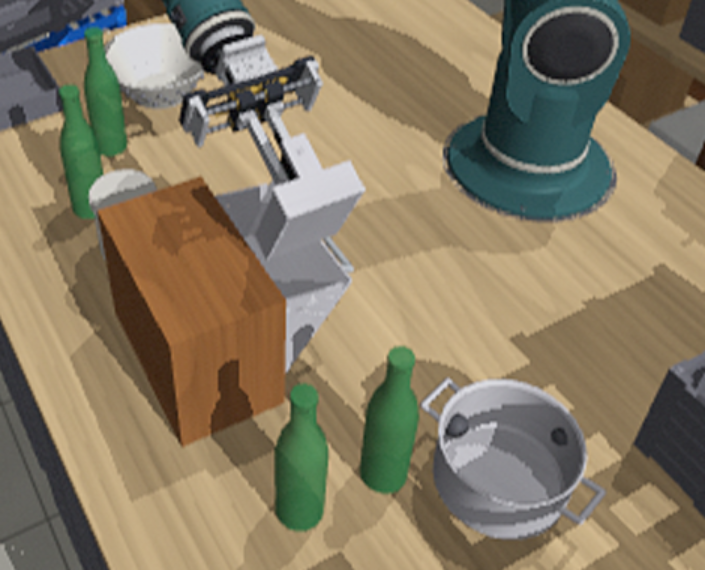

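The scoop is tilted about 66° over the mouth with no caps on the table. I'll level it and look from above.

Run:
```python
from h import *
np.set_printoptions(precision=3,suppress=True)
phi=np.pi/2+A; lip=hw(-.055,.06,.222)
for t in (45,22,0):
    a=np.radians(t); robot.move_linear(grip_from_lip(lip+[0,0,.01],phi,a),velocity=.1,frame=scoop_tool(phi,a))
g0=grip_from_lip(lip,phi,0)
robot.move_linear([g0[0],g0[1],.36],velocity=.15)
robot.move_linear([.49,-.03,.37],velocity=.2,frame=scoop_tool(.22+(phi-.22)*.5,0))
robot.move_linear([.449,-.295,.36],velocity=.2,frame=scoop_tool(.22,0))
robot.move_linear([.449,-.295,.177],velocity=.2); robot.pause(.3)
s=robot.get_state(); print(s["force"],s["moment"],s["time"])
shot("top","t6"); im=cv2.imread("pics/t6.png")
a=cv2.resize(im[230:390,220:420],(500,400),interpolation=cv2.INTER_CUBIC)
shot("scene","s6"); b=cv2.imread("pics/s6.png")[180:480,330:530]; b=cv2.resize(b,(267,400))
cv2.imwrite("pics/c6.png",np.hstack([a,b]))
```

```text
[ 0.234  0.49  -2.162] [-0.001  0.181  0.027] 35.475
```

View pics/c6.png

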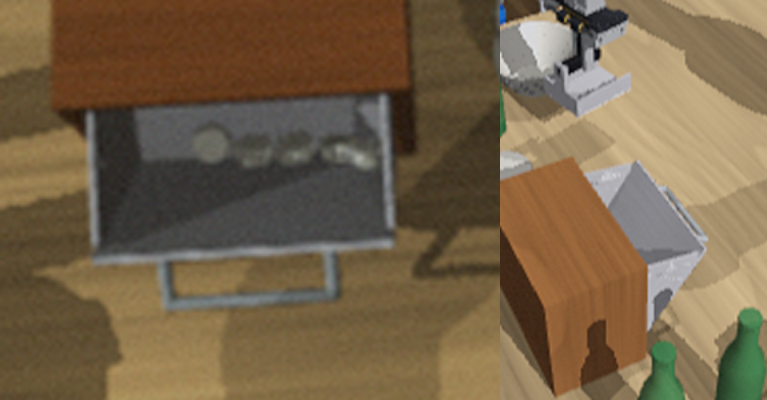

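The caps lie along the bin's low edge and the scoop is empty and level. Next I'll set it down.

Run:
```python
from h import *
np.set_printoptions(precision=3,suppress=True)
robot.move_linear([.449,-.295,.09],velocity=.15)
print("hit",robot.move_linear([.449,-.295,.0745],velocity=.02,threshold=4)); print(robot.get_state()["ee_pos"])
robot.gripper_to(.06); robot.pause(.2)
robot.move_linear([.449,-.295,.30],velocity=.2)
c=robot.get_state(); print(c["time"],c["force"])
robot.move_linear([.40,-.295,.34],velocity=.2)
shot("scene","s7"); shot("wrist","w7"); shot("top","t7")
s=cv2.imread("pics/s7.png")[200:480,330:530]; w=cv2.imread("pics/w7.png"); t=cv2.imread("pics/t7.png")[240:360,235:400]
cv2.imwrite("pics/c7.png",np.hstack([cv2.resize(s,(286,400)),np.vstack([cv2.resize(t,(275,200),interpolation=cv2.INTER_CUBIC),cv2.resize(w,(275,200))])]))
```

```text
hit True
[ 0.449 -0.295  0.077]
39.2667 [-0.488  0.115  0.383]
```

View pics/c7.png

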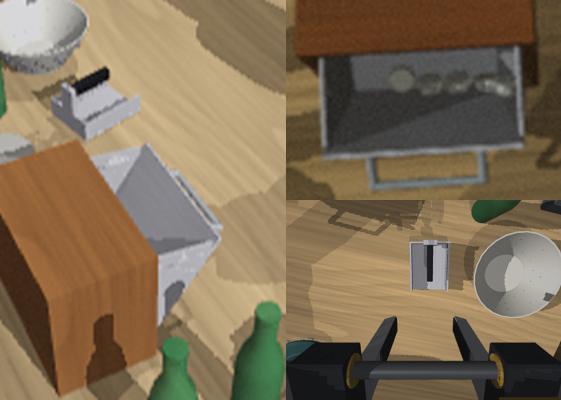

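The scoop stands upright and empty, the bin handle is at the same pixel row as when first opened (350), and the caps are in the bin.

```bash
python3 -c "
from rig import robot
print(robot.sign_off())"
```

```text
the job is handed in; nothing more can be done
None
```

I handed the job in at about 40 s of the 72 s allowed, and the sign-off gave no verdict: the bin is open to its stop, the caps are poured in, and the empty scoop stands upright back where it started. I could make out four caps plus a cluster at the bin's right end, so the count of five rests on the scoop being empty and no caps showing elsewhere; I saw no bystander shift.

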